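# Thread the guide rod through both bushings of the stand

## Robot

A 6-joint arm with a two-finger parallel gripper is mounted at the origin on the work surface; the furniture and walls round the work are solid. World frame = base frame: x ahead of the robot, y to its left, z up, the work surface at z = 0. Lengths are in mm, angles in degrees, forces in N, time in s.
With the tool pointing down it reaches from about 375 to 900 mm from the base axis. Payload 3.1 kg.
Tool frame: the origin (TCP) lies at the very end of the fingers, on their centre line; the grasp point (between the pads) lies 19 mm behind it; z points along the fingers, y is the line along which they close (so a half turn about z gives the same grasp; the last joint's range is limited). The gripper opens to 85 mm and grips with 20 to 120 N. Pads are 22 mm wide; open, the fingers measure 114 mm over their backs; the gripper's body (76 mm by 85 mm) begins 54 mm behind the grasp point. The pads swing forward as they close: fully open they stand 13 mm farther back than shut.
Start: joints at [-84.998, 30.224, 82.088, -0, 67.689, -10.227], TCP at [164.2, -603.022, 231.31] pointing down, gripper open.
Joint ranges: [-176.69, 176.69], [-43.24, 126.21], [12.49, 139.97], [-82, 262], [0, 151.66], [-163.58, 163.58]. Speed limits (degrees/s): [159.86, 159.86, 180, 180, 180, 180].

## Interface

Orientations are given as a 3x3 rotation matrix whose columns are the frame's x, y, z axes.
In Python, from workcell import monitor, vision, env gives the robot as it stands.
- The arm moves only by the shell command python3 -m jog 'ROWS'. ROWS is JSON, one flat list of numbers, 7 for each row, row after row: the shift along the world's x, y, z in m, then the turn, a rotation vector about the world's x, y, z in degrees, then the opening, from -1 (shut) to 1 (fully open). A call has 1 to 5 rows; each row is the pose to reach, as a shift and turn from the pose commanded when the call began; what a row does not reach only later rows make up. A row lasts 1/10 s, in which the tool goes at most 50 mm and 8.59 degrees, less where a joint would pass 70% of its speed; a pose out of reach is approached as far as the arm can. A call with a gripper value outside its range is refused whole. The fingers move at their own pace and stop on an object; the grip force is fixed at half the most. Time passes only in rows, so rows that repeat a pose let the fingers close. It gives the time, the measured TCP pose, the force, the opening and the grip force at its end, in the units of the state.
- monitor.get_obs(): the state, without advancing time (a new reading comes with each control period).
- vision.read_camera(name): name is "scene" or "top"; returns a dict with "image" (480x640x3 uint8, red, green, blue), "depth" (480x640 float32, mm along the optical axis (not along the pixel's ray), 0 where there is no reading), "fx", "fy", "cx", "cy" (pixels), "origin" and "rotation" of the camera in the world. Camera axes: x right, y down, z forward; pixel columns grow to the right and rows downward; lengths in mm; the calibration is good to about 2 mm. A picture is of the moment at which its call begins.
- env.hand_in(): hands the job in; it is judged then, once.
The state is a dict: "t": time; "q": joint angles; "joint_vel": joint speeds; "joint_torque": joint torques, N m; "tool_pos": TCP position; "tool_rot": TCP orientation; "contact_force": force on the tool from outside, world axes, zero at the start; "wrist_torque": the same for the moment, N m; "width": finger opening in mm; "finger_force": force on a finger pad.
Only numpy, scipy, OpenCV 4.12 (cv2) and the standard library are available. Lean on these libraries where they do the work, as an engineer would, in place of code of your own. Each camera call takes 0.05 s, during which the arm holds its last target. There are 200 camera calls.

## Task

Turn the stand's swing arm until its bushing sits in line above the fixed lower bushing, then take the longer of the two rods from the rest and thread it down, without forcing it, through the upper bushing and on through the lower one. Finish still holding the rod upright there, spanning both bushings, with its lower end showing in the gap beneath the lower bushing and clear of the base plate; the program ends while gripping it. Leave the shorter rod, the tin, the loupe and the connector block where they are.

Things in the scene. Friction and masses are not known exactly. Their poses are not given: they have to be found in the camera images.
- swing_arm (a joint): swivel of the upper arm of the stand about its upright column, rad; 0 = upper bushing exactly above the lower bushing; growing values turn the arm clockwise seen from above. Stiff: stays where it is left, needs about 0.12 N m (1 to 2 N at the handle). Range -1.3 to 1.3; it starts 0.5 to 0.9 rad off. No stop or click at 0
- swing_axis (a point): point on the axis of the stand's column (the swivel axis, upright), level with the top of the swing arm bar, 114 mm above the bench. The stand is screwed down: dark steel base plate 170 x 90 x 12 mm on the bench, steel column, an aluminium lower bracket and the aluminium swing arm above it, each with a brass bushing 70 mm from the column axis. Site x axis: from the lower bushing to the column
- swing_handle (a point): middle of the black round upright handle at the free end of the swing arm, 14 to 16 mm thick, 45 mm tall (its foot, the top of the arm, is 24 mm below this point), 110 mm from the column axis, on the same line as the bushing and 40 mm beyond it. The arm is a bar about 20 mm wide
- upper_bushing (a point): centre of the upper mouth of the swing arm's brass bushing, 120 mm above the bench; the bushing is 20 mm high, bore 15 mm, its mouth flared to 22 mm over the top 7 mm; axis (z) upright. Moves with the arm
- lower_bushing (a point): centre of the upper mouth of the fixed brass bushing on the lower bracket, 72 mm above the bench; same bushing, so its underside is 52 mm above the bench, 40 mm above the top of the base plate; axis (z) upright
- guide_rod_centre (a point): centre of the longer rod: round steel, 160 mm long, 12 mm thick, lower end tapered to 6 mm over 5 mm, with a ringed dark head 16 mm thick over its top 30 mm (grasp the head; its middle is 65 mm above this point along z, the rod's axis toward the head). 0.11 to 0.18 kg. It starts upright in either socket of the rest, foot 12 mm and top 172 mm above the bench
- guide_rod_tip (a point): centre of the lower end face of the longer rod (80 mm from its centre); z points along the rod to the head
- short_rod_centre (a point): centre of the shorter rod, the same but 95 mm long, standing in the other socket (top 107 mm above the bench); too short for the job, leave it
- rod_rest_mid (a point): centre of the top of the rod rest, a fixed grey block 50 x 140 x 40 mm; two sockets 28 mm deep and 13.5 mm wide lie 42 mm to either side of this point along its y axis; each holds one rod
- screw_tin: small round lidded tin, 62 mm across, 28 mm high, bystander; origin at its underside
- loupe: black eye loupe, 34 mm across, 31 mm high, bystander; origin at its underside
- connector_block: white connector housing, 24 x 36 x 33 mm, bystander; origin at its underside
There are look-alikes about, which are no part of the job. What is shaped like the part that bears guide_rod_centre but orange or pink is not meant.

How it is judged:
By the outcome, as a careful person would: the job done as asked, in the order asked, and still so for the second after the job is handed in, while the arm keeps its last pose, push and grip.
It also fails if it takes over 58 s, if anything falls off the work surface, if the arm or the gripper's body presses on something with over 40 N, if the wrist force passes 120 N, or if a joint passes its speed limit or range.

## Working session

There is one attempt and no reset: what is moved stays moved. The work goes in short steps, Python scripts to look and compute and a shell command to move; the robot and the scene stay as the last step left them, time stands still between calls to the robot, and variables do not carry over. Pictures are saved under pics/ and viewed, at most 11 in all, crops included, and the job is handed in when it is done.

```bash
mkdir -p pics
cat > h.py <<'E'
import numpy as np, cv2
from workcell import monitor, vision, env
def cam(n,save=None):
    c=vision.read_camera(n); c['R']=np.array(c['rotation']); c['o']=np.array(c['origin'])
    if save: cv2.imwrite('pics/'+save,c['image'][:,:,::-1])
    return c
def ray(c,u,v):
    return c['R']@np.array([(u-c['cx'])/c['fx'],(v-c['cy'])/c['fy'],1.])
def onz(c,u,v,z):
    d=ray(c,u,v); return c['o']+d*(z-c['o'][2])/d[2]
def pts(c):
    v,u=np.mgrid[:480,:640]; D=c['depth'].astype(float)
    P=np.stack([(u-c['cx'])/c['fx']*D,(v-c['cy'])/c['fy']*D,D],-1)
    return P@c['R'].T+c['o']
E
python3 - <<'E'
from h import *
import pickle
for n in('scene','top'):
    c=cam(n,n+'0.png'); pickle.dump(c,open(n+'0.pkl','wb')); print(n,c['o'],c['R'].round(3).tolist(),c['fx'])
s=monitor.get_obs(); print(s['t'],s['tool_rot'],s['width'])
E
```

```text
scene [ 235.34655517 -392.06291328  763.35556261] [[0.85, -0.407, 0.334], [-0.526, -0.658, 0.539], [0.0, -0.634, -0.773]] 462.4085512665458
top [ 401.72567156   31.29127478 1424.00981784] [[-0.016, -0.995, 0.097], [-0.999, 0.018, 0.027], [-0.029, -0.097, -0.995]] 605.3860520342065
0.1 [[ 9.64884996e-01  2.62672629e-01 -1.85433503e-04]
 [ 2.62672470e-01 -9.64883011e-01  1.98722377e-03]
 [ 3.43067654e-04 -1.96615067e-03 -9.99998008e-01]] 85.3853452489893
```

View pics/scene0.png

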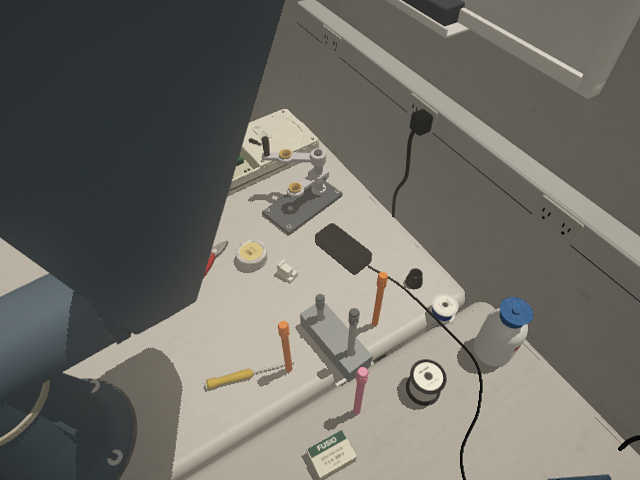

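View pics/top0.png

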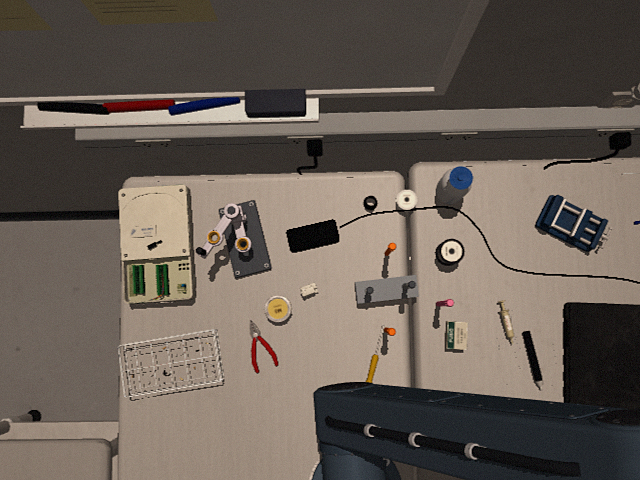

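The scene view shows the stand (column 318,155; upper bushing 285,154; handle 266,146; lower bushing 295,188). The rest has the long grey rod at (354,314) and the short one at (320,299). In the top view the column is at (232,211), the upper bushing at (214,238), the lower bushing at (243,243) and the rod heads at about (408,285) and (369,291).

Run:
```python
from h import *
import pickle
S=pickle.load(open('scene0.pkl','rb'));T=pickle.load(open('top0.pkl','rb'))
a=cv2.resize(T['image'][195:285,185:285],None,fx=4,fy=4,interpolation=2)
b=cv2.resize(T['image'][265:315,350:425],None,fx=4,fy=4,interpolation=2)
d=cv2.resize(S['image'][125:225,250:350],None,fx=4,fy=4,interpolation=2)
o=np.zeros((600,800,3),np.uint8);o[:360,:400]=a;o[360:560,:300]=b;o[:400,400:]=d
cv2.imwrite('pics/z.png',o[:,:,::-1])
def brass(c,box):
    h=cv2.cvtColor(c['image'],cv2.COLOR_RGB2HSV); m=((h[...,0]>8)&(h[...,0]<30)&(h[...,1]>110)&(h[...,2]>90)).astype(np.uint8)
    M=np.zeros_like(m); x0,x1,y0,y1=box; M[y0:y1,x0:x1]=m[y0:y1,x0:x1]
    M=cv2.morphologyEx(M,cv2.MORPH_CLOSE,np.ones((5,5)))
    n,l,st,ce=cv2.connectedComponentsWithStats(M)
    P=pts(c)
    for i in range(1,n):
        if st[i,4]>25: print('brass',st[i],ce[i].round(1),'depthmax z',np.nanpercentile(P[l==i][:,2],[20,50,90]).round(0),'z120',onz(c,*ce[i],120)[:2].round(1),'z72',onz(c,*ce[i],72)[:2].round(1))
brass(T,(190,270,200,270)); brass(S,(250,350,130,215))
P=pts(T)
for nm,(x0,x1,y0,y1),zl in [('rodlong',(385,425,270,310),140),('short',(355,385,270,310),90),('col',(222,245,200,222),105),('handle',(192,212,240,260),140)]:
    q=P[y0:y1,x0:x1].reshape(-1,3); k=q[(q[:,2]>zl)&(q[:,2]<200)]; print(nm,len(k),k.mean(0).round(1) if len(k) else '',k[:,2].max() if len(k) else '')
P2=pts(S)
for nm,(x0,x1,y0,y1),zl in [('rodlong',(340,368,300,335),150),('short',(312,330,288,310),95),('col',(305,330,145,170),105),('handle',(256,275,130,160),130)]:
    q=P2[y0:y1,x0:x1].reshape(-1,3); k=q[(q[:,2]>zl)&(q[:,2]<200)]; print(nm,len(k),k.mean(0).round(1) if len(k) else '',k[:,2].max() if len(k) else '')
```

```text
brass [207 231  13  12  89] [212.8 237. ] depthmax z [114. 118. 121.] z120 [567.2 304.4] z72 [573.3 314.4]
brass [237 238  12  12  84] [242.  243.7] depthmax z [67. 70. 75.] z120 [551.2 240.6] z72 [556.7 248.4]
brass [279 149  13   9  83] [284.9 153.3] depthmax z [113. 117. 120.] z120 [568.2 301.1] z72 [593.1 352.9]
brass [289 183  12   9  87] [294.6 186.9] depthmax z [63. 69. 72.] z120 [535.6 201.5] z72 [558.  245.8]
rodlong 58 [ 454.5 -117.9  168.8] 176.96481459501206
short 44 [446.6 -35.6 106.1] 113.35517786634978
col 252 [620.4 264.7 120.1] 131.20252067621436
handle 55 [533.9 324.3 156.6] 163.01431984758938
rodlong 146 [ 455.9 -121.5  165.5] 174.4132912604647
short 82 [447.9 -37.7 104.1] 109.75353828499442
col 263 [621.3 261.7 117.8] 128.503385239699
handle 98 [535.3 322.1 147.4] 160.19458158366183
```

View pics/z.png

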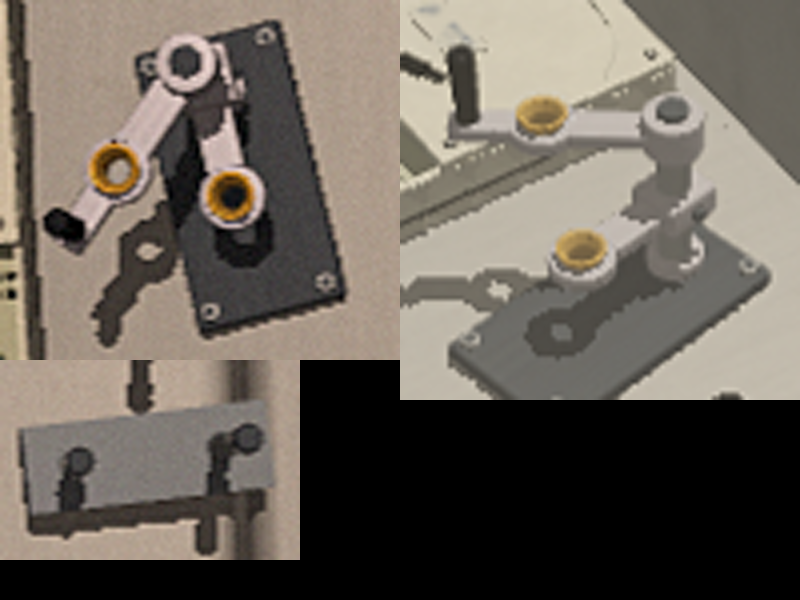

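The crop shows the arm swung to the stand's left with its handle at top-view (200,251). The lower bushing and upper bushing are both clear. Two-view fits give:
- Column at about (625,263).
- Handle at about (535,325), target at about (518,238), so the arm must turn about 48° CCW.
- Long rod at about (455,-120).

Next I travel to the handle.

```bash
python3 -m jog '[0.04,0.03,0.008,0,0,-6,1, 0.08,0.06,0.016,0,0,-12,1, 0.12,0.09,0.024,0,0,-18,1, 0.16,0.12,0.032,0,0,-24,1, 0.2,0.15,0.04,0,0,-30,1]'
python3 -m jog '[0.023,0.043,0,0,0,0,1, 0.046,0.086,0,0,0,0,1, 0.07,0.128,0,0,0,0,1, 0.093,0.17,0,0,0,0,1, 0.116,0.213,0,0,0,0,1]'
python3 -m jog '[0.008,0.048,0,0,0,0,0.5, 0.016,0.096,0,0,0,0,0, 0.024,0.144,0,0,0,0,0, 0.032,0.192,0,0,0,0,0, 0.04,0.24,0,0,0,0,0]'
python3 -m jog '[0.004,0.048,0,0,0,0,0, 0.008,0.096,0,0,0,0,-0.2, 0.012,0.144,0,0,0,0,-0.2, 0.016,0.192,0,0,0,0,-0.2, 0.02,0.24,0,0,0,0,-0.2]'
```

```text
t: 0.6
tool_pos: [362.8, -453.3, 270.7]
tool_rot: [[0.966, -0.26, -0.0], [-0.26, -0.966, 0.001], [-0.001, -0.001, -1.0]]
contact_force: [-0.2, -0.4, 1.4]
width: 85.9
finger_force: 0.0
t: 1.1
tool_pos: [478.2, -240.0, 270.5]
tool_rot: [[0.967, -0.255, -0.0], [-0.255, -0.967, 0.0], [-0.0, -0.0, -1.0]]
contact_force: [0.7, -1.4, -0.3]
width: 85.6
finger_force: 0.0
t: 1.6
tool_pos: [517.4, 0.1, 270.5]
tool_rot: [[0.967, -0.255, -0.001], [-0.255, -0.967, 0.0], [-0.001, -0.0, -1.0]]
contact_force: [0.0, -0.5, -0.7]
width: 42.9
finger_force: 0.0
t: 2.1
tool_pos: [537.2, 240.1, 270.4]
tool_rot: [[0.967, -0.255, -0.001], [-0.255, -0.967, -0.0], [-0.001, 0.0, -1.0]]
contact_force: [0.8, -0.7, -0.1]
width: 34.2
finger_force: 0.0
```

```bash
python3 -m jog '[-0.002,0.042,0,0,0,0,0, -0.003,0.085,0,0,0,0,0, -0.003,0.085,-0.04,0,0,0,0, -0.003,0.085,-0.07,0,0,0,0, -0.003,0.085,-0.085,0,0,0,0]'
python3 - <<'E'
from h import *
c=cam('top');s=cam('scene')
o=np.zeros((480,800,3),np.uint8)
o[:400,:400]=cv2.resize(c['image'][190:290,180:280],None,fx=4,fy=4,interpolation=2)
o[:400,400:]=cv2.resize(s['image'][110:210,240:340],None,fx=4,fy=4,interpolation=2)
cv2.imwrite('pics/h1.png',o[:,:,::-1])
E
```

```text
t: 2.6
tool_pos: [532.2, 323.0, 182.2]
tool_rot: [[0.967, -0.254, -0.006], [-0.254, -0.967, -0.002], [-0.005, 0.004, -1.0]]
contact_force: [-0.2, 0.8, 1.1]
width: 42.9
finger_force: 0.0
```

View pics/h1.png

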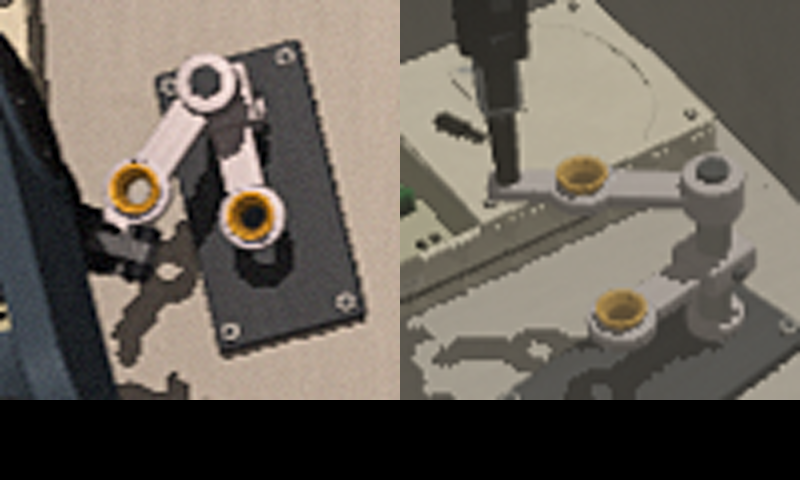

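The fingers hang over the handle in both views, the handle ending under the gripper at scene crop (505,180), so I descend.

```bash
python3 -m jog '[0,0,-0.02,0,0,0,0, 0,0,-0.04,0,0,0,0, 0,0,-0.055,0,0,0,0, 0,0,-0.055,0,0,0,-0.3, 0,0,-0.055,0,0,0,-0.5]'
python3 -m jog '[0,0,0,0,0,0,-0.55, 0,0,0,0,0,0,-0.55]'
```

```text
t: 3.2
tool_pos: [535.4, 323.2, 131.7]
tool_rot: [[0.967, -0.255, 0.001], [-0.255, -0.967, 0.0], [0.001, -0.001, -1.0]]
contact_force: [0.3, 0.2, 0.7]
width: 21.6
finger_force: 0.0
t: 3.4
tool_pos: [535.7, 323.6, 132.2]
tool_rot: [[0.967, -0.255, 0.003], [-0.255, -0.967, 0.001], [0.002, -0.002, -1.0]]
contact_force: [1.2, -0.2, 0.3]
width: 19.1
finger_force: 0.5
```

```bash
python3 -m jog '[-0.0054,-0.0071,0,0,0,3,-0.55, -0.0095,-0.0152,0,0,0,6,-0.55, -0.0129,-0.0236,0,0,0,9,-0.55, -0.0156,-0.0322,0,0,0,12,-0.55, -0.0176,-0.041,0,0,0,15,-0.55]'
python3 -m jog '[-0.0012,-0.009,0,0,0,3,-0.55, -0.0017,-0.018,0,0,0,6,-0.55, -0.0014,-0.027,0,0,0,9,-0.55, -0.0005,-0.0358,0,0,0,12,-0.55, 0.0012,-0.0445,0,0,0,15,-0.55]'
python3 -m jog '[0,0,0,0,0,0,-0.6, 0,0,0,0,0,0,-0.65, 0,0,0,0,0,0,-0.65]'
cat > look.py <<'E'
from h import *
import sys
c=cam('top');s=cam('scene')
o=np.zeros((480,800,3),np.uint8)
o[:400,:400]=cv2.resize(c['image'][190:290,180:280],None,fx=4,fy=4,interpolation=2)
o[:400,400:]=cv2.resize(s['image'][110:210,240:340],None,fx=4,fy=4,interpolation=2)
cv2.imwrite('pics/'+sys.argv[1],o[:,:,::-1])
def brass(c,box):
    h=cv2.cvtColor(c['image'],cv2.COLOR_RGB2HSV); m=((h[...,0]>8)&(h[...,0]<30)&(h[...,1]>110)&(h[...,2]>90)).astype(np.uint8)
    M=np.zeros_like(m); x0,x1,y0,y1=box; M[y0:y1,x0:x1]=m[y0:y1,x0:x1]
    M=cv2.morphologyEx(M,cv2.MORPH_CLOSE,np.ones((5,5)))
    n,l,st,ce=cv2.connectedComponentsWithStats(M)
    for i in range(1,n):
        if st[i,4]>25: print('brass',st[i],ce[i].round(1),'z120',onz(c,*ce[i],120)[:2].round(1),'z72',onz(c,*ce[i],72)[:2].round(1))
brass(c,(190,280,200,280)); brass(s,(250,350,110,215))
E
python3 look.py h2.png
```

```text
t: 3.9
tool_pos: [517.4, 282.5, 132.0]
tool_rot: [[1.0, 0.006, 0.002], [0.006, -1.0, 0.001], [0.002, -0.001, -1.0]]
contact_force: [-0.8, 2.2, 1.6]
width: 19.4
finger_force: 0.8
t: 4.4
tool_pos: [517.9, 237.7, 131.7]
tool_rot: [[0.964, 0.265, -0.0], [0.265, -0.964, 0.001], [0.0, -0.001, -1.0]]
contact_force: [-1.5, 0.6, 0.0]
width: 19.3
finger_force: 0.8
t: 4.7
tool_pos: [518.6, 237.6, 131.5]
tool_rot: [[0.965, 0.262, 0.001], [0.262, -0.965, -0.0], [0.001, 0.001, -1.0]]
contact_force: [-1.1, -2.0, 4.1]
width: 14.8
finger_force: 6.6
brass [287 165  14  11 104] [293.4 169.9] z120 [558.2 246.2] z72 [582.2 293.8]
brass [289 183  13   9  84] [294.9 187. ] z120 [535.9 200.9] z72 [558.3 245.1]
```

View pics/h2.png

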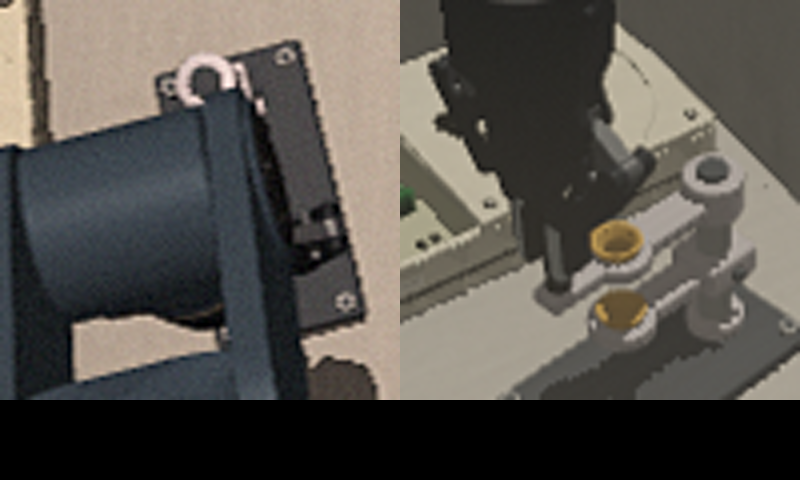

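The arm is almost in line: the upper bushing is at scene crop (616,240), above the lower one at (620,308). I release, lift off and head for the rod, looking again once the view is clear.

```bash
python3 -m jog '[0,0,0,0,0,0,-0.4, 0,0,0,0,0,0,0, 0,0,0.03,0,0,0,0, 0,0,0.07,0,0,0,0, 0,0,0.12,0,0,0,0]'
python3 -m jog '[0,-0.04,0.01,0,0,0,0, -0.015,-0.085,0.01,0,0,0,0, -0.03,-0.13,0.01,0,0,0,0, -0.042,-0.175,0.01,0,0,0,0, -0.052,-0.22,0.01,0,0,0,0]'
python3 -m jog '[-0.002,-0.045,0,0,0,0,0, -0.005,-0.09,0,0,0,0,0, -0.008,-0.125,0,0,0,0,0, -0.01,-0.137,0,0,0,0,0, -0.01,-0.137,0,0,0,0,0]'
sed -i 's/^brass(c,(190/import pickle;pickle.dump((c,s),open("last.pkl","wb"))\n&/' look.py
python3 look.py h3.png
```

```text
t: 5.3
tool_pos: [516.9, 237.5, 249.9]
tool_rot: [[0.965, 0.263, -0.005], [0.263, -0.965, -0.001], [-0.005, -0.0, -1.0]]
contact_force: [1.6, 1.1, -0.6]
width: 42.6
finger_force: 0.0
t: 5.8
tool_pos: [465.3, 16.4, 260.7]
tool_rot: [[0.965, 0.263, 0.0], [0.263, -0.965, 0.0], [0.0, -0.0, -1.0]]
contact_force: [0.4, 0.2, -0.2]
width: 42.9
finger_force: 0.0
t: 6.3
tool_pos: [456.2, -120.5, 260.5]
tool_rot: [[0.966, 0.26, -0.0], [0.26, -0.966, 0.001], [-0.0, -0.001, -1.0]]
contact_force: [-0.2, 0.1, 0.1]
width: 43.2
finger_force: 0.0
brass [233 235  12  13  95] [238.4 241.2] z120 [556.9 248.5] z72 [562.7 256.5]
brass [288 165  13  10  97] [293.5 169.9] z120 [558.2 246. ] z72 [582.3 293.7]
brass [289 183  13   9  86] [294.9 187. ] z120 [536. 201.] z72 [558.4 245.2]
```

View pics/h3.png

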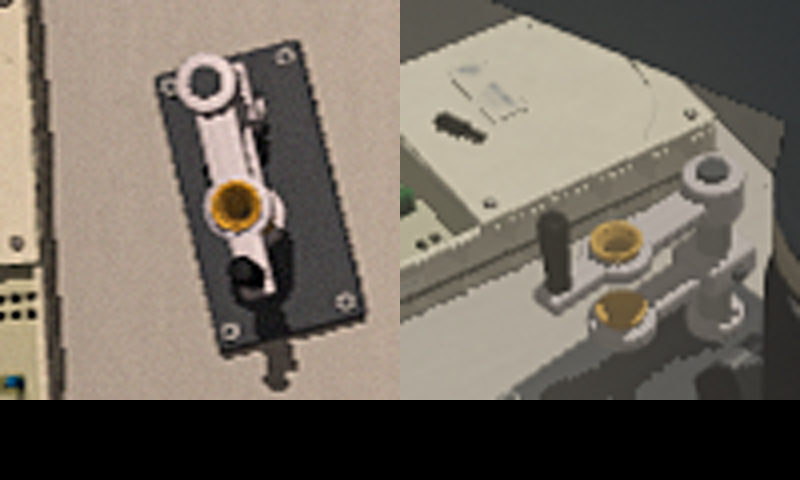

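Top view: the upper bushing is at crop (235,205), at (556.9,248.5), and the lower one measured (556.7,248.4). Scene view agrees to within 0.5 mm, so the arm is aligned. Next is the exact rod position.

Run:
```python
from h import *
import pickle
S=pickle.load(open('scene0.pkl','rb'));T=pickle.load(open('top0.pkl','rb'))
for c,(x0,x1,y0,y1),zl in [(T,(398,425,270,300),155),(S,(335,372,295,340),168)]:
    P=pts(c); m=np.zeros((480,640),bool); m[y0:y1,x0:x1]=(P[y0:y1,x0:x1,2]>zl)
    v,u=np.nonzero(m); b=(u.min()+u.max())/2,(v.min()+v.max())/2
    print(len(u),u.min(),u.max(),v.min(),v.max(),P[m][:,2].max(),onz(c,*b,172)[:2].round(1),onz(c,u.mean(),v.mean(),172)[:2].round(1))
def tri(a,b):
    A=[];r=[]
    for c,(u,v) in ((T,a),(S,b)):
        d=ray(c,u,v);d/=np.linalg.norm(d);M=np.eye(3)-np.outer(d,d);A.append(M);r.append(M@c['o'])
    return np.linalg.lstsq(np.vstack(A),np.hstack(r),rcond=None)[0].round(1)
for b in [(354,312),(354,313)]: print(tri((411.3,283.8),b))
o=np.zeros((500,800,3),np.uint8)
o[:400,:400]=cv2.resize(T['image'][260:310,385:435],None,fx=8,fy=8,interpolation=0)
o[:480,400:]=cv2.resize(S['image'][300:360,330:380],None,fx=8,fy=8,interpolation=0)
cv2.imwrite('pics/r.png',o[:,:,::-1])
```

```text
54 408 415 281 291 1424.0098178413434 [ 451.  -117.9] [ 454.2 -118.1]
82 338 367 308 337 763.3555626067068 [ 445.  -133.3] [ 455.8 -121.7]
[ 456.6 -118.5  169.5]
[ 456.6 -118.8  167. ]
```

View pics/r.png

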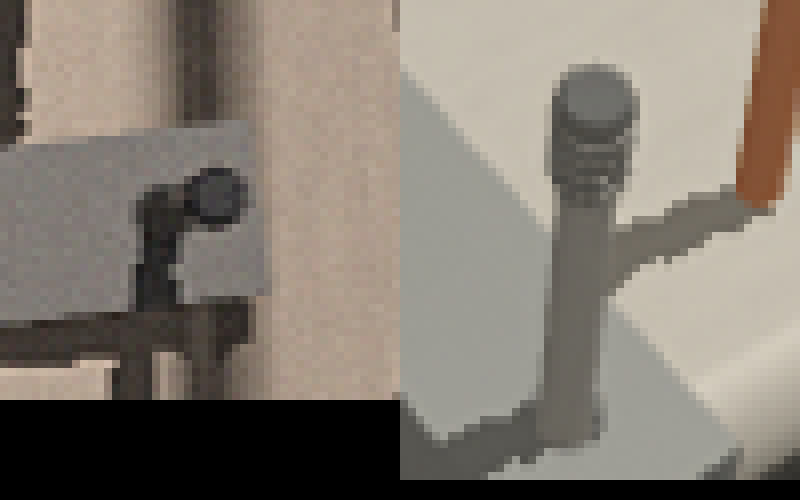

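Head centre triangulates to (456.7,-118.5,170.7), matching the stated height. I descend and grasp.

```bash
python3 -m jog '[0,0.002,-0.03,0,0,0,0, 0,0.002,-0.07,0,0,0,0, 0,0.002,-0.1,0,0,0,0, 0,0.002,-0.122,0,0,0,0, 0,0.002,-0.122,0,0,0,0]'
python3 -m jog '[0,0,0,0,0,0,-0.3, 0,0,0,0,0,0,-0.6, 0,0,0,0,0,0,-0.8, 0,0,0,0,0,0,-1, 0,0,0,0,0,0,-1]'
```

```text
t: 6.9
tool_pos: [454.4, -114.5, 136.4]
tool_rot: [[0.964, 0.265, -0.006], [0.265, -0.964, 0.004], [-0.005, -0.005, -1.0]]
contact_force: [0.0, -0.3, 0.8]
width: 42.5
finger_force: 0.0
t: 7.4
tool_pos: [457.3, -117.9, 140.1]
tool_rot: [[0.965, 0.262, 0.003], [0.262, -0.965, -0.001], [0.003, 0.002, -1.0]]
contact_force: [-0.6, 0.7, 6.8]
width: 14.5
finger_force: 59.1
```

```bash
python3 -m jog '[0,0,0.015,0,0,0,-1, 0,0,0.035,0,0,0,-1, 0,0,0.07,0,0,0,-1, 0,0,0.105,0,0,0,-1, 0,0,0.14,0,0,0,-1]'
python3 -m jog '[0.008,0.029,0,0,0,0,-1, 0.018,0.067,0,0,0,0,-1, 0.028,0.105,0,0,0,0,-1, 0.038,0.143,0,0,0,0,-1, 0.05,0.181,0,0,0,0,-1]'
python3 -m jog '[0.01,0.038,0,0,0,0,-1, 0.02,0.076,0,0,0,0,-1, 0.03,0.114,0,0,0,0,-1, 0.04,0.146,0,0,0,0,-1, 0.05,0.174,0,0,0,0,-1]'
python3 -m jog '[0,0.01,0,0,0,0,-1, 0,0.01,0,0,0,0,-1, 0,0.01,0,0,0,0,-1]'
python3 look.py h4.png; python3 -c "
from h import *
s=monitor.get_obs();print(s['tool_pos'],s['contact_force'])"
```

```text
t: 7.9
tool_pos: [455.5, -117.1, 279.9]
tool_rot: [[0.965, 0.262, -0.001], [0.262, -0.965, 0.001], [-0.001, -0.001, -1.0]]
contact_force: [0.7, -0.3, -0.6]
width: 14.1
finger_force: 58.8
t: 8.4
tool_pos: [505.7, 65.0, 278.7]
tool_rot: [[0.965, 0.262, -0.001], [0.262, -0.965, 0.0], [-0.001, -0.0, -1.0]]
contact_force: [0.0, -1.0, -1.5]
width: 14.6
finger_force: 58.8
t: 8.9
tool_pos: [555.7, 239.3, 278.4]
tool_rot: [[0.965, 0.263, -0.001], [0.263, -0.965, -0.0], [-0.001, -0.0, -1.0]]
contact_force: [0.4, -0.4, -0.7]
width: 14.2
finger_force: 58.8
t: 9.2
tool_pos: [555.4, 246.6, 278.4]
tool_rot: [[0.965, 0.263, -0.002], [0.263, -0.965, -0.001], [-0.002, 0.001, -1.0]]
contact_force: [0.5, -0.1, -1.1]
width: 14.3
finger_force: 58.8
brass [236 235   9  12  57] [240.7 240.2] z120 [558.9 243.3] z72 [564.7 251.1]
brass [288 165  13  10  97] [293.6 169.9] z120 [558.4 246.1] z72 [582.5 293.7]
brass [289 183  13   9  85] [295. 187.] z120 [536.1 200.9] z72 [558.5 245.1]
[555.81201887 246.19568262 278.73547036] [ 1.038492   -0.30648882 -0.24041084]
```

View pics/h4.png

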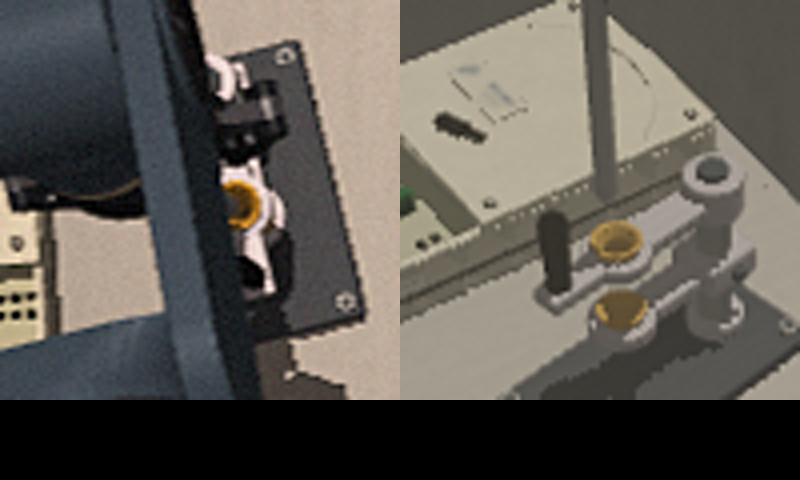

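The rod hangs over the stand with its tip at scene crop (605,200) and the upper bushing at (616,240). I measure the tip and the tilt from the scene picture.

```bash
cat > tip.py <<'E'
from h import *
import pickle
c,s=pickle.load(open('last.pkl','rb'))
tp=np.array(monitor.get_obs()['tool_pos'])
g=cv2.cvtColor(s['image'],cv2.COLOR_RGB2GRAY).astype(float); P=pts(s)
def proj(c,X):
    q=c['R'].T@(np.array(X)-c['o']);return np.array([c['fx']*q[0]/q[2]+c['cx'],c['fy']*q[1]/q[2]+c['cy']])
rows=[]
for v in range(105,164):
    p=P[v,275:305]; k=np.nonzero((p[:,2]>125)&(np.hypot(p[:,0]-557,p[:,1]-247)<25))[0]+275
    if len(k)>3: rows.append((v,k.min(),k.max()))
r=np.array(rows); print(r[::6].tolist(),r[-3:].tolist())
mid=(r[:,1]+r[:,2])/2; full=r[:,2]-r[:,1]>=np.median(r[:,2]-r[:,1])-1
f=np.polyfit(r[full,0],mid[full],1); 
a,b=proj(s,[tp[0],tp[1],150]),proj(s,[tp[0],tp[1],220]); e=(b-a)/(b-a)[1]
print('slope seen',f[0],'vertical',e[0],'predicted tip px',a,'z220',b,'mid at those rows',np.polyval(f,a[1]),np.polyval(f,b[1]))
# bushing axis line predicted at x for (557.4,247)
for X in [(557.4,247,120),(558.3,246.1,120)]: print(X,proj(s,X))
E
python3 tip.py
```

```text
[[105, 285, 296], [111, 285, 291], [117, 286, 291], [123, 286, 292], [129, 287, 292], [135, 287, 292], [141, 288, 293], [147, 288, 292], [153, 288, 294], [159, 290, 293]] [[157, 289, 294], [158, 289, 294], [159, 290, 293]]
slope seen 0.05999618829807476 vertical 0.06867010971848572 predicted tip px [291.66334524 159.03993811] z220 [289.7017482  130.47442319] mid at those rows 291.2448839049778 289.53106189334306
(557.4, 247, 120) [292.91843069 169.78216956]
(558.3, 246.1, 120) [293.51598018 169.87859231]
```

```bash
python3 -m jog '[0.0026,0,0,0,0,0,-1, 0.0026,0,-0.01,0,0,0,-1, 0.0026,0,-0.02,0,0,0,-1, 0.0026,0,-0.027,0,0,0,-1, 0.0026,0,-0.027,0,0,0,-1]'
python3 look.py h5.png; python3 tip.py
```

```text
t: 9.8
tool_pos: [557.7, 247.2, 249.7]
tool_rot: [[0.965, 0.263, -0.004], [0.263, -0.965, -0.001], [-0.004, -0.0, -1.0]]
contact_force: [-0.7, -0.7, -1.2]
width: 14.4
finger_force: 58.8
brass [238 235   7  12  34] [242.1 240.1] z120 [559.  240.3] z72 [564.8 248. ]
brass [288 166  13   9  72] [293.9 170.8] z120 [557.6 243.4] z72 [581.7 290.8]
brass [289 183  13   9  85] [295. 187.] z120 [536.1 200.9] z72 [558.5 245.1]
[[105, 279, 299], [111, 280, 300], [117, 287, 298], [123, 287, 293], [129, 288, 293], [135, 288, 293], [141, 288, 294], [147, 289, 294], [153, 289, 294], [159, 290, 295]] [[161, 290, 295], [162, 290, 295], [163, 290, 295]]
slope seen 0.04766218585622615 vertical 0.06650336752676293 predicted tip px [292.59982254 158.14616629] z220 [290.70016326 129.58130788] mid at those rows 292.10001160771765 290.7385480173653
(557.4, 247, 120) [292.91843069 169.78216956]
(558.3, 246.1, 120) [293.51598018 169.87859231]
```

View pics/h5.png

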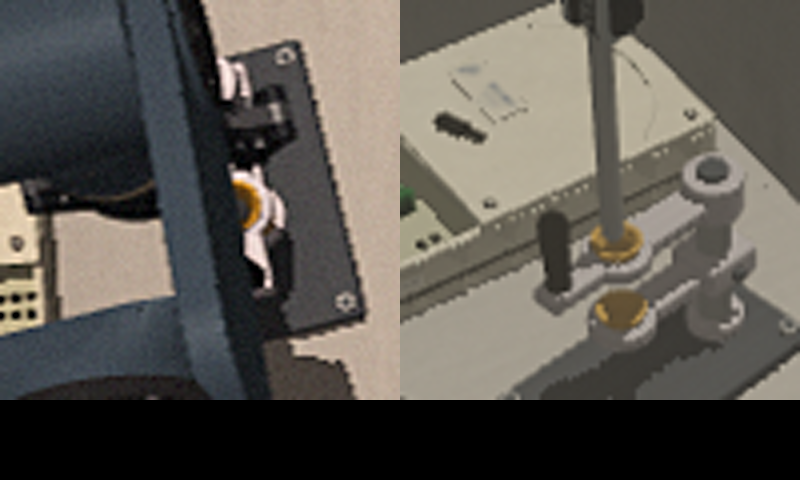

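The tip is at the mouth, at scene crop (611,235), perhaps 1–2 mm left of the bushing centre (616,240). I nudge it over and descend gently, watching the force.

```bash
python3 -m jog '[0.0009,-0.0005,-0.003,0,0,0,-1, 0.0009,-0.0005,-0.006,0,0,0,-1, 0.0009,-0.0005,-0.008,0,0,0,-1, 0.0009,-0.0005,-0.008,0,0,0,-1, 0.0009,-0.0005,-0.008,0,0,0,-1]'
python3 -m jog '[0,0,-0.002,0,0,0,-1, 0,0,-0.004,0,0,0,-1, 0,0,-0.006,0,0,0,-1, 0,0,-0.006,0,0,0,-1, 0,0,-0.006,0,0,0,-1]'; python3 -c "
from h import *
s=monitor.get_obs();print(s['wrist_torque'])"
```

```text
t: 10.4
tool_pos: [559.8, 247.1, 243.8]
tool_rot: [[0.965, 0.263, 0.0], [0.263, -0.965, 0.0], [0.0, -0.0, -1.0]]
contact_force: [-0.2, 0.4, -0.3]
width: 14.3
finger_force: 58.8
t: 10.9
tool_pos: [559.8, 247.1, 237.7]
tool_rot: [[0.965, 0.263, -0.0], [0.263, -0.965, -0.0], [-0.0, -0.0, -1.0]]
contact_force: [0.1, 0.5, -0.7]
width: 14.7
finger_force: 58.8
[ 0.01892804  0.02956248 -0.0436133 ]
```

```bash
python3 -m jog '[0,0,-0.002,0,0,0,-1, 0,0,-0.004,0,0,0,-1, 0,0,-0.006,0,0,0,-1, 0,0,-0.007,0,0,0,-1, 0,0,-0.007,0,0,0,-1]'; python3 -c "
from h import *
s=monitor.get_obs();print(s['wrist_torque'],s['contact_force'])"; python3 look.py h6.png; python3 tip.py
```

```text
t: 11.4
tool_pos: [559.6, 247.1, 230.5]
tool_rot: [[0.965, 0.263, -0.001], [0.263, -0.965, -0.0], [-0.001, -0.0, -1.0]]
contact_force: [-0.3, 0.6, -0.4]
width: 14.4
finger_force: 58.8
[-0.02282574 -0.02063347  0.04005712] [-0.27157716  0.63768534 -0.4281877 ]
brass [240 235   5  12  30] [242.5 240.4] z120 [558.4 239.4] z72 [564.1 247.1]
brass [288 166  13   9  53] [293.6 170.7] z120 [557.2 243.8] z72 [581.3 291.2]
brass [289 183  13   9  84] [295. 187.] z120 [536.2 200.8] z72 [558.7 245.1]
[[105, 279, 298], [111, 280, 295], [117, 281, 301], [123, 283, 301], [129, 288, 294], [135, 289, 294], [141, 289, 295], [147, 290, 295], [153, 290, 295], [159, 291, 296]] [[161, 291, 296], [162, 291, 296], [163, 291, 296]]
slope seen 0.08123904149620242 vertical 0.0652266215251037 predicted tip px [293.18414518 158.09007095] z220 [291.32095989 129.52527256] mid at those rows 293.42315596820083 291.10257912633205
(557.4, 247, 120) [292.91843069 169.78216956]
(558.3, 246.1, 120) [293.51598018 169.87859231]
```

```bash
python3 -m jog '[-0.0002,0,-0.004,0,0,0,-1, -0.0004,0,-0.008,0,0,0,-1, -0.0004,0,-0.012,0,0,0,-1, -0.0004,0,-0.016,0,0,0,-1, -0.0004,0,-0.018,0,0,0,-1]'; python3 look.py h7.png
python3 -c "
from h import *
s=monitor.get_obs();print(s['tool_pos'],s['wrist_torque'],s['contact_force'])"
```

```text
t: 12.0
tool_pos: [559.2, 247.1, 212.1]
tool_rot: [[0.965, 0.263, -0.001], [0.263, -0.965, -0.0], [-0.001, -0.0, -1.0]]
contact_force: [1.2, 0.6, -1.4]
width: 14.4
finger_force: 58.8
brass [288 166  13   9  53] [293.6 170.7] z120 [557.2 243.8] z72 [581.3 291.2]
brass [289 183  13   9  82] [295.  187.1] z120 [535.9 200.6] z72 [558.4 244.8]
[559.19873381 247.08406791 212.29101557] [ 0.04719861 -0.01661702 -0.01364712] [-0.23153706  0.31114419 -1.40965812]
```

View pics/h7.png

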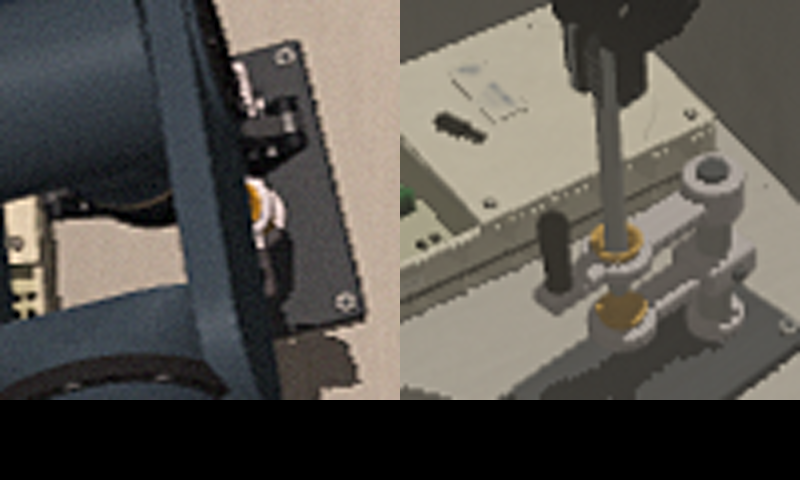

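The rod is through the upper bushing (crop 616,240), with the tip showing in the gap above the lower one (625,285) and no side force. Continuing.

```bash
python3 -m jog '[0,0,-0.004,0,0,0,-1, 0,0,-0.008,0,0,0,-1, 0,0,-0.012,0,0,0,-1, 0,0,-0.015,0,0,0,-1, 0,0,-0.018,0,0,0,-1]'; python3 -m jog '[0,0,-0.002,0,0,0,-1, 0,0,-0.004,0,0,0,-1, 0,0,-0.006,0,0,0,-1,0,0,-0.006,0,0,0,-1]'
```

```text
t: 12.6
tool_pos: [559.3, 247.1, 194.5]
tool_rot: [[0.965, 0.263, -0.0], [0.263, -0.965, -0.0], [-0.0, 0.0, -1.0]]
contact_force: [-0.3, -0.8, -1.6]
width: 14.3
finger_force: 58.8
t: 13.0
tool_pos: [559.2, 247.0, 188.5]
tool_rot: [[0.965, 0.263, -0.001], [0.263, -0.965, -0.0], [-0.001, -0.0, -1.0]]
contact_force: [0.1, 0.6, -1.4]
width: 14.4
finger_force: 58.8
```

Tip at about 60, inside the lower bore with no force. I go down to a tip height of about 34.

```bash
python3 -m jog '[0,0,-0.003,0,0,0,-1, 0,0,-0.006,0,0,0,-1, 0,0,-0.009,0,0,0,-1, 0,0,-0.012,0,0,0,-1, 0,0,-0.014,0,0,0,-1]'; python3 -m jog '[0,0,-0.003,0,0,0,-1, 0,0,-0.006,0,0,0,-1, 0,0,-0.009,0,0,0,-1, 0,0,-0.012,0,0,0,-1, 0,0,-0.012,0,0,0,-1]'; python3 look.py h8.png
python3 -c "
from h import *
s=monitor.get_obs();print(s['tool_pos'],s['wrist_torque'],s['contact_force'])"
```

```text
t: 13.5
tool_pos: [559.2, 247.1, 174.4]
tool_rot: [[0.965, 0.263, -0.0], [0.263, -0.965, -0.0], [-0.0, -0.0, -1.0]]
contact_force: [-0.9, 0.7, -1.2]
width: 14.3
finger_force: 58.8
t: 14.0
tool_pos: [559.1, 247.0, 162.3]
tool_rot: [[0.965, 0.263, -0.001], [0.263, -0.965, -0.0], [-0.001, -0.0, -1.0]]
contact_force: [-0.4, 0.1, -1.5]
width: 14.6
finger_force: 58.8
brass [288 166  13   9  52] [293.7 170.7] z120 [557.5 243.9] z72 [581.5 291.3]
brass [289 184  13   8  45] [295.3 187.7] z120 [535.7 198.8] z72 [558.1 242.9]
[559.3933192  247.08565976 162.71752644] [-0.04586466  0.00199989  0.01676312] [ 0.19956036  0.2698459  -1.82803929]
```

View pics/h8.png

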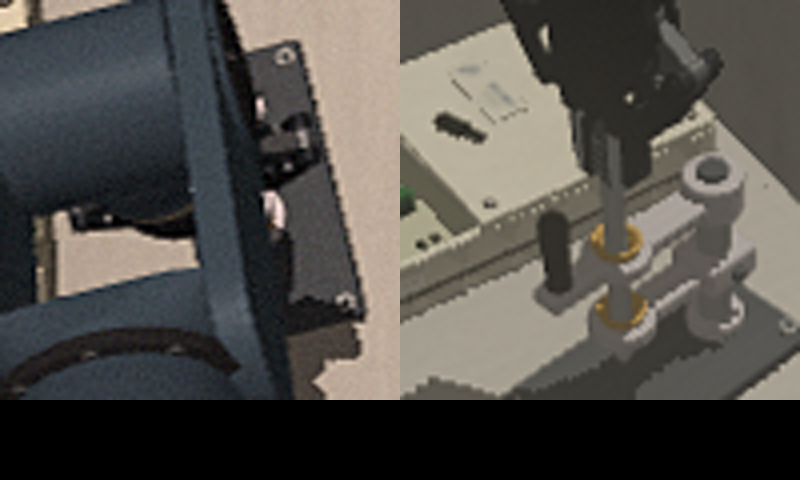

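The rod passes through both bushings (crop 616,240 and 620,308) and is upright and gripped. The tip is at about 34 mm, force-free and clear of the 12 mm plate.

```bash
python3 -c "
from workcell import env
print(env.hand_in())"
```

```text
the job is handed in; nothing more can be done
None
```

The job is handed in (verdict not shown): the swing arm is lined up and the long rod is held upright through both bushings, its tip about 18 mm below the lower bushing (worked out from the tool height, not seen directly) and about 22 mm above the base plate, at 14 s on the clock with no force build-up on the way down.

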